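# Set the folding tablet stand to its middle notch and stand the tablet on it

## Task

Put the recipe tablet up for the cook: raise the folded stand by its lifting bar until the stay drops into the middle one of its three notches, and let the panel down so that it rests there. Then take the tablet out of its parking rack and set it gently on the stand, lower edge on the ledge, back flat against the panel, roughly centred, screen outwards, and let go; leave the things lying about where they are.

Things in the scene. Friction and masses are not known exactly. Their poses are not given: they have to be found in the camera images.
- stand: Folding tablet stand of plain metal, fixed to the bench, 146 mm wide, 178 mm deep. Origin on the bench under the middle of the hinge line; z up, y along the hinge, x from the hinge line to the stand's rear. A stay with two 85 mm legs hangs from the panel's back, pivoted 75 mm from the hinge; its foot pins drag over two toothed side rails as the panel rises.
- middle_notch (a point): Where the axis of the foot pins lies when they sit home in the middle notch, midway between the two rails; axes as stand. The saw teeth are 8 mm high. As the panel rises the stay climbs each ramp and drops into the next notch, which then keeps the panel from sinking, at about 40, 53 and 64 degrees. It ratchets upwards only: one hand cannot set it back.
- stay_foot (a point): Middle of the axis of the stay's two foot pins (8 mm thick steel pins, one on each rail), at the free end of the stay. To drop into a notch the pins must first be drawn over its tooth, so the panel has to go one or two degrees above the notch's angle and then be let down until the stay bears.
- panel (a joint): Hinge of the stand's panel: 0 = folded flat on the base, grows as the panel is raised, stop at 1.25 rad; the hinge is free, and the panel (about 0.45 kg) falls back if the stay does not hold it.
- stand_hinge (a point): Middle of the hinge axis, 24 mm above the bench; axes as stand (they do not turn with the panel).
- lifting_bar (a point): Middle of the round lifting bar (12 mm diameter, 64 mm free between its two arms) at the panel's free edge, 163 mm from the hinge axis. Between bar and sheet is an opening 39 mm deep for a finger; nothing lies under the bar. Axes turn with the panel: x from the hinge up the panel, y along the bar, z out of the panel's face.
- ledge (a point): Middle of the inner corner of panel face and ledge, 6 mm up the panel from the hinge axis and 6 mm in front of it; axes turn with the panel: x up the panel, y along the ledge, z out of the face. Ledge 120 mm long, trough 20 mm wide, upturned lip 12 mm high. The lifting bar ends 163 mm above the ledge, so a tablet standing there overhangs it by 37 mm.
- tablet: Tablet in a grey protective case, 140 mm wide, 200 mm tall, 12 mm thick, about 0.4 kg, standing upright. Origin at the centre of its lower edge; z up along the tablet, y along its width, the black screen faces -x.
- tablet_top (a point): Middle of the tablet's upper edge, 200 mm above its origin; same axes.
- tablet_screen (a point): Middle of the screen's surface, 100 mm above the lower edge and 6 mm in front of the tablet's mid plane; same axes.
- rack: White plastic parking rack fixed to the bench, foot 90 x 160 x 12 mm, with an open slot 20 mm wide along y between a front wall (top at 41 mm) and a back wall (top at 61 mm); slot floor 12 mm above the bench. Origin on the bench under the middle of the slot; the tablet stands in the slot, screen to -x.
- shaker: Steel salt shaker, 53 mm across, 88 mm tall, bystander. Origin at the centre of its underside.
- boat: Cream boat dish with two celery batons, 169 x 209 x 52 mm, bystander. Origin at the centre of its underside.
- timer: Kitchen timer, 68 x 68 x 22 mm, bystander. Origin at the centre of its underside.
- scraper: Bench scraper with a dark handle, 104 x 125 x 18 mm, bystander. Origin at the centre of its underside.
- whetstone: Whetstone, 50 x 150 x 25 mm, bystander. Origin at the centre of its underside.
- peeler: Peeler with a yellow handle, 40 x 150 x 14 mm, bystander. Origin at the centre of its underside.

How it is judged:
By the outcome, as a careful person would: the job done as asked, in the order asked, and still so for the second after the job is handed in, with the robot touching nothing.
It also fails if it takes over 64 s, if anything falls off the work surface, if the arm or the gripper's body presses on something with over 40 N, if the wrist force passes 120 N, or if a joint passes its speed limit or range.

## Robot

A 7-joint arm with a two-finger parallel gripper is mounted at the origin on a cart in front of the work surface, level with it; the furniture and walls round the work are solid. World frame = base frame: x ahead of the robot, y to its left, z up, the work surface at z = 0. Lengths are in m, angles in rad, forces in N, time in s.
With the tool pointing down it reaches from about 0.4 to 0.85 m from the base axis. Payload 4.4 kg.
Tool frame: the origin (TCP) lies midway between the tips of the shut fingers; the grasp point (between the pads) lies 19 mm behind it; z points along the fingers, y is the line along which they close (so a half turn about z gives the same grasp; the last joint's range is limited). The gripper opens to 94 mm and grips with 3 to 60 N. Pads are 16 mm wide; open, the fingers measure 119 mm over their backs; the gripper's body (75 mm by 177 mm) begins 78 mm behind the grasp point.
Start: joints at [1.266, 0.628, 0.038, 1.517, -0.027, 0.996, -0.02], TCP at [0.154, -0.632, 0.172] pointing down, gripper open.
Joint ranges: [-3.06, 3.06], [-0.37, 2.12], [-1.25, 1.32], [0.18, 2.47], [-1.1, 4.24], [0.23, 1.98], [-2.94, 2.94]. Speed limits (rad/s): [2.57, 2.57, 3.14, 3.14, 3.14, 3.14, 3.14].

## Interface

Orientations are given as a rotation vector (axis times angle).
In Python, from cell import * gives the robot as it stands. The module is installed in compiled form; this text tells all that it offers.
- The arm moves only by the tool step_arm, never from a script. Its argument "deltas" is text: rows parted by semicolons, each of 6 numbers parted by spaces: the shift along the tool's x, y, z in mm, then the turn, a rotation vector about the tool's x, y, z in rad. In form: x y z rx ry rz; .... A call has 1 to 5 rows; each row is the pose to reach, as a shift and turn from the pose commanded when the call began, along the tool's axes at that moment; what a row does not reach only later rows make up. A row lasts 1/8 s, in which the tool goes at most 62.5 mm and 10.7 degrees, less where a joint would pass 70% of its speed; a pose out of reach is approached as far as the arm can. A call with a gripper value outside its range is refused whole. "fingers" is the opening, from 0 (shut) to 1 (fully open), set as the call begins (left out, the last holds). The fingers move at their own pace and stop on an object; the grip force is fixed at half the most. Time passes only in rows, so rows that repeat a pose let the fingers close. It gives the time, the measured TCP pose, the force, the opening and the grip force at its end, in the units of the state.
- sense(): the state, without advancing time (a new reading comes with each control period).
- read_camera(name): name is "side" or "top"; returns a dict with "color" (400x640x3 uint8, blue, green, red), "fx", "fy", "cx", "cy" (pixels), "origin" and "attitude" of the camera in the world. Camera axes: x right, y up, looking along -z (the intrinsics and any distortion apply to the point x, -y, -z); pixel columns grow to the right and rows downward; lengths in m; the calibration is good to about 2 mm. A picture is of the moment at which its call begins. There is no depth.
- hand_in(): hands the job in; it is judged then, once.
The state is a dict: "t": time; "qpos": joint angles; "qvel": joint speeds; "tau": joint torques, N m; "ee_pos": TCP position; "tool_rot": TCP orientation; "ft_force": force on the tool from outside, world axes, zero at the start; "moment": the same for the moment, N m; "grip_width": opening from 0.0 (shut) to 1.0 (fully open); "grasp_force": force on a finger pad.
Only numpy, scipy, OpenCV 4.12 (cv2) and the standard library are available. Lean on these libraries where they do the work, as an engineer would, in place of code of your own. Each camera call takes 0.05 s, during which the arm holds its last target. There are 200 camera calls.

## Working session

There is one attempt and no reset: what is moved stays moved. The work goes in short steps, Python scripts to look and compute and a tool call to move; the robot and the scene stay as the last step left them, time stands still between calls to the robot, and variables do not carry over. Pictures are saved under pics/ and viewed, at most 10 in all, crops included, and the job is handed in when it is done.

Besides the shell and the picture viewer there is one more tool, called after "Emit:" as name(argument=value, ...) on one line, values as JSON. step_arm: Moves the arm, as the interface text tells. Its arguments: {"type":"object","properties":{"deltas":{"type":"string"},"fingers":{"type":"number"}},"required":["deltas"]}

```bash
mkdir -p pics; ls; python3 - <<'E'
from cell import *
import cv2
for n in("side","top"):
    r=read_camera(n); cv2.imwrite(f"pics/{n}0.png",r["color"])
    print(n,{k:r[k] for k in r if k!="color"})
s=sense();print(s)
E
```

```text
pics
side {'fx': 457.5380269587553, 'fy': 457.5380269587553, 'cx': 317.4001576670639, 'cy': 194.35235607850782, 'origin': array([-0.02233793,  1.22120152,  0.77116122]), 'attitude': array([ 0.33258989, -1.46596575, -2.37822377])}
top {'fx': 450.7175622723169, 'fy': 450.7175622723169, 'cx': 322.0094543679385, 'cy': 199.968235190954, 'origin': array([0.44582463, 0.01500933, 1.475065  ]), 'attitude': array([ 0.0433647 , -0.04304541, -1.55951833])}
{'t': 0.1, 'qpos': array([ 1.26620925,  0.62924932,  0.03846177,  1.51821616, -0.02703227,
        0.99630604, -0.01999636]), 'qvel': array([ 3.34660922e-04, -1.65551908e-03, -6.57702999e-05, -3.02803390e-03,
       -4.71415403e-04,  1.46208811e-03,  4.95369932e-04]), 'tau': array([ 2.38380431e-03, -5.50791371e+01,  1.14709374e+00, -1.87118107e+01,
       -5.22166025e-02,  1.91267452e-02,  7.20147432e-05]), 'ee_pos': array([ 0.15362186, -0.63093476,  0.17076581]), 'tool_rot': array([-3.11759530e+00, -3.73957605e-01,  3.07801602e-04]), 'ft_force': array([-0.59418191, -0.62947276,  0.06654701]), 'moment': array([ 0.01997027,  0.02710894, -0.00549915]), 'grasp_force': 0.0, 'grip_width': 0.9998887313954692}
```

View pics/side0.png

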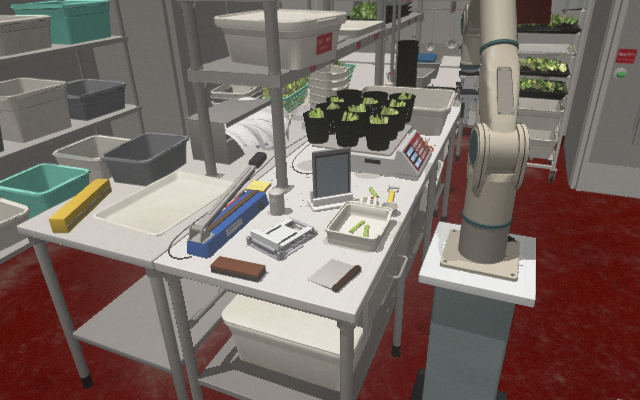

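View pics/top0.png

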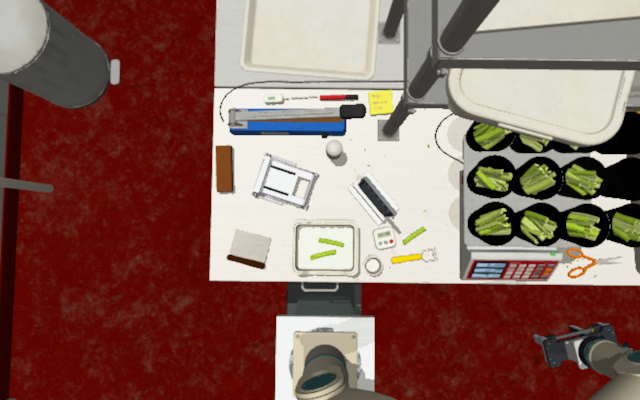

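The side view shows the stand around (282,237) and the tablet at (332,175) in its rack. The top view shows the stand at (286,181) and the tablet at (375,200). Next I'll take enlarged crops.

```bash
cat > h.py <<'E'
import numpy as np, cv2
from scipy.spatial.transform import Rotation as R
from cell import *
def ray(c,uv):
    A=R.from_rotvec(c["attitude"]).as_matrix()
    d=np.array([(uv[0]-c["cx"])/c["fx"],-(uv[1]-c["cy"])/c["fy"],-1.])
    return np.array(c["origin"]),A@d
def onz(c,uv,z):
    o,d=ray(c,uv); return o+d*(z-o[2])/d[2]
def proj(c,p):
    A=R.from_rotvec(c["attitude"]).as_matrix()
    q=A.T@(np.array(p)-c["origin"]); return np.array([c["cx"]-c["fx"]*q[0]/q[2],c["cy"]+c["fy"]*q[1]/q[2]])
def tri(c1,u1,c2,u2):
    o1,d1=ray(c1,u1);o2,d2=ray(c2,u2)
    t=np.linalg.lstsq(np.c_[d1,-d2],o2-o1,rcond=None)[0]
    a=o1+d1*t[0];b=o2+d2*t[1];return (a+b)/2,np.linalg.norm(a-b)
E
python3 - <<'E'
import cv2
a=cv2.imread("pics/side0.png")[140:260,240:400]; b=cv2.imread("pics/top0.png")[140:240,245:405]
cv2.imwrite("pics/side0c.png",cv2.resize(a,(800,600),interpolation=cv2.INTER_CUBIC))
cv2.imwrite("pics/top0c.png",cv2.resize(b,(800,500),interpolation=cv2.INTER_CUBIC))
E
```

```text
(no output)
```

View pics/side0c.png

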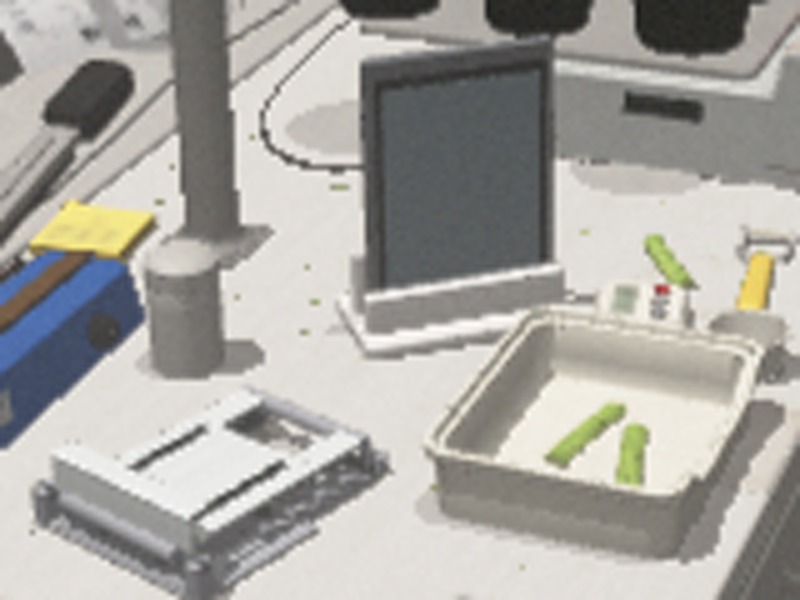

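View pics/top0c.png

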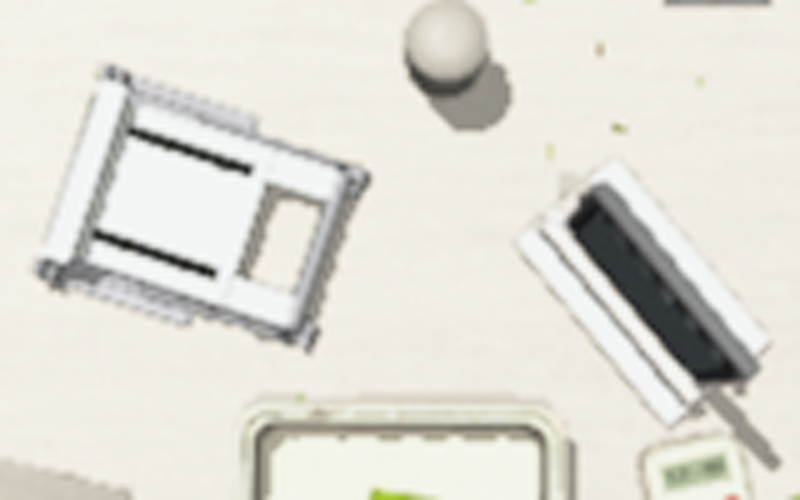

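The side crop shows the folded stand with hinge pins at (45,495) and (200,580). The tablet's upper corners there are (362,62) and (552,40), screen towards the camera. The top crop shows hinge ends at (115,75) and (50,270), the finger opening around (287,238), the bar at about (321,249), and the tablet's grey upper edge running from (600,185) to (755,375).

```bash
python3 - <<'E'
from h import *
T=read_camera("top");S=read_camera("side")
t=lambda u,v:(245+u/5-.4,140+v/5-.4); s=lambda u,v:(240+u/5-.4,140+v/5-.4)
np.set_printoptions(precision=4,suppress=True)
A=onz(T,t(115,75),.024);B=onz(T,t(50,270),.024);bar=onz(T,t(321,249),.024)
print("hinge",A,B,(A+B)/2,"w",np.linalg.norm(A-B)); print("bar",bar, np.linalg.norm(bar-(A+B)/2))
d=bar-(A+B)/2;print("az xs",np.degrees(np.arctan2(d[1],d[0])),"az hinge", np.degrees(np.arctan2(*(A-B)[1::-1])))
print("tri",tri(T,t(115,75),S,s(45,495)),tri(T,t(50,270),S,s(200,580)))
for z in(.208,.212): print("tab onz side",onz(S,s(362,62),z),onz(S,s(552,40),z))
a=onz(T,t(603,185),.212);b=onz(T,t(752,372),.212);print("tab top",a,b,np.linalg.norm(a-b),np.degrees(np.arctan2(*(a-b)[1::-1])))
print("slot rack corners",[onz(T,t(*p),.012) for p in((520,240),(675,425),(617,160),(770,345))])
print("pole",onz(T,(388,136),0))
# fine upper edge of tablet in top image: grey band
im=T["color"];hsv=cv2.cvtColor(im,cv2.COLOR_BGR2GRAY)
for r in range(174,218,4): print(r,hsv[r,355:402].tolist())
print(R.from_rotvec(sense()["tool_rot"]).as_matrix())
E
```

```text
hinge [0.6712 0.1937 0.024 ] [0.5441 0.2335 0.024 ] [0.6077 0.2136 0.024 ] w 0.1332404176672243
bar [0.5596 0.0588 0.024 ] 0.16214806935642867
az xs -107.25675872320325 az hinge -17.347879755788302
tri (array([0.6716, 0.1941, 0.0193]), np.float64(0.000923055893996659)) (array([0.5435, 0.2346, 0.0123]), np.float64(0.0029149359722197964))
tab onz side [ 0.5819 -0.1097  0.208 ] [ 0.4739 -0.1919  0.208 ]
tab onz side [ 0.5776 -0.1003  0.212 ] [ 0.4703 -0.1819  0.212 ]
tab top [ 0.5827 -0.1052  0.212 ] [ 0.4783 -0.1893  0.212 ] 0.13400063568364762 38.86110154318722
slot rack corners [array([ 0.5678, -0.0704,  0.012 ]), array([ 0.4486, -0.1718,  0.012 ]), array([ 0.6208, -0.1333,  0.012 ]), array([ 0.5011, -0.2333,  0.012 ])]
pole [ 0.7412 -0.1999  0.    ]
174 [237, 232, 226, 226, 227, 231, 236, 226, 218, 233, 242, 244, 244, 244, 244, 236, 222, 226, 235, 235, 235, 236, 236, 236, 238, 237, 235, 235, 236, 236, 236, 236, 236, 236, 235, 235, 236, 236, 236, 236, 236, 235, 235, 236, 236, 235, 236]
178 [237, 228, 203, 205, 222, 213, 185, 145, 107, 121, 134, 132, 135, 182, 232, 244, 244, 244, 237,
[... 1587 characters left out ...]
 236, 185, 161, 224, 242, 242, 223, 140, 45, 51, 52, 53, 52, 53, 54, 56, 48, 36, 81, 122, 143, 140, 135, 189, 236, 244, 244, 245, 243, 234, 229, 234, 234, 234]
210 [235, 236, 235, 235, 235, 235, 235, 235, 235, 222, 194, 223, 243, 244, 244, 244, 241, 195, 148, 219, 242, 243, 229, 156, 56, 49, 53, 52, 54, 53, 53, 53, 67, 70, 75, 115, 142, 142, 134, 152, 212, 218, 191, 220, 234, 233, 232]
214 [235, 234, 234, 235, 235, 235, 234, 233, 233, 233, 233, 234, 230, 206, 215, 240, 244, 244, 244, 244, 219, 142, 196, 238, 243, 240, 223, 150, 57, 38, 38, 37, 33, 29, 24, 25, 35, 63, 106, 131, 134, 172, 224, 236, 236, 235, 235]
[[ 0.9716  0.2365 -0.0003]
 [ 0.2365 -0.9716  0.0011]
 [-0.     -0.0011 -1.    ]]
```

```bash
python3 - <<'E'
from h import *
T=read_camera("top")
P=np.array([onz(T,p,.212) for p in((368.8,182),(372.5,186),(375.7,190),(379,194),(382.2,198),(385.7,202),(388.7,206),(392.2,210))])
c=P.mean(0);u=np.linalg.svd(P-c)[2][0];print(np.degrees(np.arctan2(u[1],u[0]))%180, P[0],P[-1])
for q in ((364.8,176.5),(395.5,214.5)): p=onz(T,q,.212);print(p,(p-c)@u)
print(onz(T,(380.3,195.7),.212),onz(T,(380.3,196),.212))
E
```

```text
39.92830275981524 [ 0.56752183 -0.11541178  0.212     ] [ 0.48945147 -0.18140758  0.212     ]
[ 0.58293825 -0.10407379  0.212     ] -0.07044017003992352
[ 0.47694018 -0.1906813   0.212     ] 0.06643142956642056
[ 0.52925788 -0.14790144  0.212     ] [ 0.52841375 -0.14790458  0.212     ]
```

```bash
cat >> h.py <<'E'
# stand: hinge point, rear direction; tablet top
AZ=np.radians(-107.4); xs=np.array([np.cos(AZ),np.sin(AZ),0]); Z=np.array([0,0,1.])
BAR=np.array([.5596,.0588,.024]); HINGE=BAR-.163*xs
def rot(yaz,tilt=0):   # tool down with y at azimuth yaz (deg), then turned by tilt (deg) about own x
    a=np.radians(yaz); y=np.array([np.cos(a),np.sin(a),0]); z=-Z
    return np.c_[np.cross(y,z),y,z]@R.from_rotvec([np.radians(tilt),0,0]).as_matrix()
def delta(p,M):
    s=sense(); N=R.from_rotvec(s["tool_rot"]).as_matrix()
    d=N.T@(np.array(p)-s["ee_pos"])*1000; w=R.from_matrix(N.T@M).as_rotvec()
    print(np.round(d,1),np.round(w,3),"q",np.round(s["qpos"],2),"f",np.round(s["ft_force"],1),"t",round(s["t"],2)); return d,w
E
python3 - <<'E'
from h import *
delta([.154,-.63,.36],rot(-76));delta([.5596,.0588,.36],rot(-107.4))
E
```

```text
[   0.6   -1.3 -188.9] [-0.001 -0.    -0.006] q [ 1.27  0.63  0.04  1.52 -0.03  1.   -0.02] f [0.5 0.3 0.6] t 0.25
[ 557.6 -574.6 -188.4] [-0.001  0.     0.542] q [ 1.27  0.63  0.04  1.52 -0.03  1.   -0.02] f [0.5 0.3 0.6] t 0.25
```

Emit:
step_arm(deltas="0 0 -60 0 0 0; 0 0 -120 0 0 0; 0 0 -180 0 0 0; 0 0 -180 0 0 0", fingers=0.4)

```text
t: 0.75
ee_pos: [0.1544, -0.6343, 0.3572]
tool_rot: [3.109, 0.373, 0.003]
ft_force: [-0.4, -0.6, -0.8]
grip_width: 0.611
grasp_force: 0.0
```

Emit:
step_arm(deltas="40 -42 0 0 0 0.04; 80 -83 0 0 0 0.08; 120 -124 0 0 0 0.12; 160 -165 0 0 0 0.16; 200 -206 0 0 0 0.2")

```text
t: 1.38
ee_pos: [0.2997, -0.3817, 0.3504]
tool_rot: [-3.14, -0.059, 0.002]
ft_force: [0.8, 0.3, -0.5]
grip_width: 0.398
grasp_force: 0.0
```

```bash
python3 -c "
from h import *
delta(BAR+[0,0,.336],rot(-107.4))"
```

```text
[ 276.3 -430.5   -9.3] [-0.001  0.001  0.341] q [ 0.84  0.22  0.01  1.67 -0.    1.25 -0.68] f [ 0.8  0.3 -0.5] t 1.38
```

Emit:
step_arm(deltas="32 -51 -2 0 0 0.04; 65 -101 -4 0 0 0.08; 97 -152 -6 0 0 0.12; 130 -202 -8 0 0 0.16; 162 -252 -9 0 0 0.2")

```text
t: 2.0
ee_pos: [0.4515, -0.1242, 0.3596]
tool_rot: [-3.131, 0.255, 0.002]
ft_force: [0.7, -1.4, 0.0]
grip_width: 0.399
grasp_force: 0.0
```

```bash
python3 -c "
from h import *
delta(BAR+[0,0,.106],rot(-107.4))"
```

```text
[  77.3 -198.   229.5] [0.    0.001 0.141] q [ 0.36  0.19 -0.18  1.69  0.04  1.27 -1.57] f [ 0.7 -1.4  0. ] t 2.0
```

Emit:
step_arm(deltas="20 -50 0 0 0 0.035; 39 -99 20 0 0 0.07; 58 -149 60 0 0 0.105; 77 -198 100 0 0 0.14; 77 -198 150 0 0 0.14")

```text
t: 2.62
ee_pos: [0.5604, 0.0619, 0.2087]
tool_rot: [-3.104, 0.462, -0.002]
ft_force: [1.5, -0.8, -0.4]
grip_width: 0.403
grasp_force: 0.0
```

Emit:
step_arm(deltas="0 0 50 0 0 0; 0 0 80 0 0 0; 0 0 80 0 0 0")

```text
t: 3.0
ee_pos: [0.5562, 0.0566, 0.1276]
tool_rot: [3.104, -0.471, -0.011]
ft_force: [-0.2, -0.3, 0.6]
grip_width: 0.398
grasp_force: 0.0
```

```bash
python3 - <<'E'
from h import *
delta(BAR+[0,0,-.014],rot(-107.4))
T=read_camera("top");S=read_camera("side")
for c,n,(u,v) in((T,"t",(310,190)),(S,"s",(288,225))):
    im=c["color"][v-40:v+40,u-50:u+50]; cv2.imwrite(f"pics/{n}1.png",cv2.resize(im,(500,400),interpolation=cv2.INTER_CUBIC))
cv2.imwrite("pics/p1.png",np.hstack([cv2.resize(cv2.imread(f"pics/{n}1.png"),(400,320)) for n in "ts"]))
E
```

```text
[  3.4  -3.4 117.5] [0.003 0.007 0.003] q [-0.01  0.56 -0.22  1.81  0.16  0.79 -2.18] f [-0.2 -0.3  0.6] t 3.0
```

View pics/p1.png

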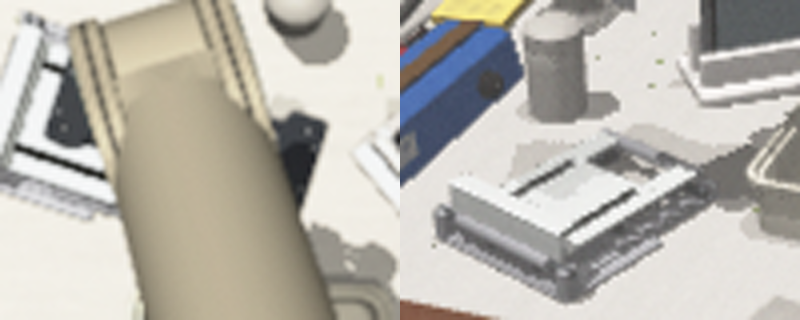

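Arm blocks the top view. The side crop shows the stand with its opening at (620,160) clear and the gripper above the frame. I'll descend with small corrections.

Emit:
step_arm(deltas="3 -3 30 0 0.007 0; 3 -3 55 0 0.007 0; 3 -3 75 0 0.007 0; 3 -3 75 0 0.007 0")

```text
t: 3.6
ee_pos: [0.5632, 0.059, 0.056]
tool_rot: [3.105, -0.471, 0.011]
ft_force: [0.7, -0.2, 0.5]
grip_width: 0.399
grasp_force: 0.0
```

```bash
python3 - <<'E'
from h import *
delta(BAR+[0,0,-.014],rot(-107.4))
S=read_camera("side");u,v=290,215
cv2.imwrite("pics/s2.png",cv2.resize(S["color"][v-50:v+40,u-60:u+60],(800,600),interpolation=cv2.INTER_CUBIC))
E
```

```text
[-3.7  1.2 46. ] [ 0.    -0.007  0.002] q [-0.03  0.67 -0.19  1.86  0.21  0.63 -2.22] f [ 0.7 -0.2  0.5] t 3.6
```

View pics/s2.png

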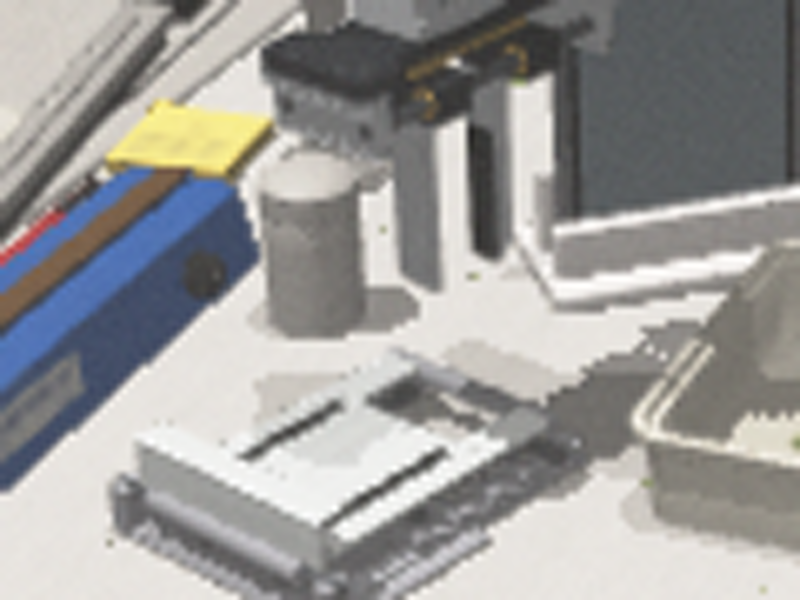

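The crop shows the finger tips at (420,285) and (487,255), and the bar behind the opening running from about (400,355) to (545,410).

```bash
python3 - <<'E'
from h import *
S=read_camera("side");f=lambda p:np.round((proj(S,p)-[230,165])*6.667)
s=sense();print("tcp",f(s["ee_pos"]),"bar",f(BAR))
n=np.array([-xs[1],xs[0],0]);
for w in(-.032,.032):print("bar ends",f(BAR+w*n+[0,0,.006]),"opening",f(BAR-.045*xs+w*n))
for z in (.024,.03): print(z, onz(S,(230+475/6.667,165+388/6.667),z))
for d in (.025,-.025):print("fingers",f(s["ee_pos"]+d*xs))
delta(BAR+[0,0,-.014],rot(-107.4))
E
```

```text
tcp [450. 328.] bar [462. 388.]
bar ends [510. 398.] opening [448. 446.]
bar ends [414. 358.] opening [351. 404.]
0.024 [0.55362545 0.05654607 0.024     ]
0.03 [0.54900024 0.06589872 0.03      ]
fingers [484. 308.]
fingers [415. 348.]
[-4.8  1.9 47.1] [-0.001 -0.009  0.002] q [-0.03  0.66 -0.19  1.86  0.21  0.63 -2.22] f [-0.  -0.  -0.3] t 3.7
```

```bash
python3 - <<'E'
from h import *
S=read_camera("side");f=lambda p:np.round((proj(S,p)-[230,165])*6.667)
p=sense()["ee_pos"]
for k in (0,.01,.02,.03):
  print(k,[f(p+d*xs+[0,0,k]) for d in (.019,.031,-.019,-.031)])
E
```

```text
0 [array([476., 313.]), array([492., 303.]), array([423., 342.]), array([406., 352.])]
0.01 [array([475., 295.]), array([492., 285.]), array([422., 324.]), array([405., 334.])]
0.02 [array([474., 276.]), array([491., 267.]), array([421., 306.]), array([403., 315.])]
0.03 [array([473., 258.]), array([490., 249.]), array([420., 287.]), array([402., 297.])]
```

Emit:
step_arm(deltas="0 0 0 0 0 0; 0 0 0 0 0 0; 0 0 0 0 0 0", fingers=0.13)

```text
t: 4.12
ee_pos: [0.5632, 0.059, 0.0559]
tool_rot: [3.105, -0.471, 0.012]
ft_force: [0.9, -0.4, -0.4]
grip_width: 0.138
grasp_force: 0.0
```

```bash
python3 - <<'E'
from h import *
S=read_camera("side");p=sense()["ee_pos"];print(p,sense()["grip_width"])
g=cv2.cvtColor(S["color"],cv2.COLOR_BGR2GRAY)
print("cols 288-310")
for r in range(192,220):print(r,g[r,288:310])
for k in (0,.01,.02,.03):print(k,[np.round(proj(S,p+d*xs+[0,0,k]),1) for d in(-.012,0,.012)])
E
```

```text
[0.56312175 0.05902996 0.0557614 ] 0.1301160842522043
cols 288-310
192 [227 227 225 198 116 115 114 112 112 112  80  59  63  85 114 124 205 229
 228 227 227 223]
193 [227 228 227 199 117 118 117 116 107 112  82  56  60  73 112 127 206 227
 226 226 227 224]
194 [228 228 228 202 115 117 114 117 112 110  79  57  59  77 113 125 209 228
 229 226 226 223]
195 [228 228 229 222 116 115 118 121 120 110  78  56  59  71 113 125 204 228
 227 226 227 224]
196 [226 228 228 222 118 116 119 120 119 109  80  58  62  75 114 125 204 226
 227 226 227 224]
197 [226 229 226 223 115 117 117 117 118 110  81  63  61  75 116 123 200 225
 226 226 226 224]
198 [227 228 227 223 122 124 114 117 114 115  94  58  63  75 116 119 170 227
 227 229 227 199]
199 [228 227 227 223 154 139 118 118 116 113  95  58  59  69 114 121 177 228
 227 233 244 242]
200 [229 229 229 224 143 119 119 115 121 113  95  58  61  70 114 120 177 227
 225 202 241 242]
201 [230 229 227 223 144 118 115 117 118 112  94  61  64  70 116 123 183 229
 226 196 229 240]
202 [227 228 227 225 146 119 119 118 113 115  98  58  60  68 114 132 212 229
 226 2
[... 1223 characters left out ...]
7 229
 226 226 227 226]
216 [225 223 226 229 228 227 229 227 226 224 224 204 200 200 203 224 224 228
 228 227 227 226]
217 [203 190 193 224 224 225 226 227 223 204 201 201 200 198 198 201 202 226
 225 224 228 227]
218 [214 205 169 178 177 202 223 224 207 202 202 200 199 202 202 202 201 203
 199 203 225 224]
219 [219 218 217 206 183 174 181 206 220 197 199 200 200 200 200 202 201 201
 200 201 202 202]
0 [array([295.3, 216. ]), array([297.9, 214.5]), array([300.3, 213.1])]
0.01 [array([295.2, 213.2]), array([297.7, 211.8]), array([300.2, 210.4])]
0.02 [array([295. , 210.5]), array([297.6, 209.1]), array([300.1, 207.7])]
0.03 [array([294.9, 207.7]), array([297.4, 206.4]), array([299.9, 205. ])]
```

```bash
python3 - <<'E'
from h import *
T=read_camera("top");S=read_camera("side")
np.set_printoptions(precision=4,suppress=True)
print("shaker base side",onz(S,(277,212),0),"top side",onz(S,(277,190),.085),"top cam",onz(T,(333.6,149.5),.08))
p=sense()["ee_pos"]
print("tip at z",[onz(S,(297.7,205.8),z) for z in(.056,.085)])
print("tcp top px",proj(T,p),proj(T,p+[0,0,.15]))
print("p1 body mid",onz(T,(305,184),.25), onz(T,(305,184),.22))
g=T["color"];dark=(g.max(2)<70).astype(np.uint8);dark[:130]=0;dark[230:]=0;dark[:,:240]=0;dark[:,350:]=0
n,l,st,ce=cv2.connectedComponentsWithStats(dark)
print([(st[i].tolist(),ce[i]) for i in range(1,n) if st[i][4]>8])
E
```

```text
shaker base side [ 0.6861 -0.0226  0.    ] top side [ 0.6823 -0.0273  0.085 ] top cam [ 0.6808 -0.0187  0.08  ]
tip at z [array([0.5894, 0.0046, 0.056 ]), array([0.5646, 0.054 , 0.085 ])]
tcp top px [308.436  187.5169] [306.8454 183.1309]
p1 body mid [0.5565 0.0625 0.25  ] [0.5592 0.0637 0.22  ]
[([320, 132, 9, 6, 35], array([324.0857, 134.2286])), ([271, 166, 8, 4, 9], array([274.8889, 167.3333])), ([264, 186, 24, 9, 32], array([275.25, 190.25])), ([329, 186, 8, 15, 71], array([332.5634, 191.3521]))]
```

Emit:
step_arm(deltas="-2 1 15 0 -0.008 0; -4 2 30 0 -0.008 0; -4 2 30 0 -0.008 0; -4 2 30 0 -0.008 0", fingers=0.4)

```text
t: 4.78
ee_pos: [0.5587, 0.0583, 0.0252]
tool_rot: [-3.106, 0.471, 0.002]
ft_force: [0.2, 0.2, 0.8]
grip_width: 0.403
grasp_force: 0.0
```

```bash
python3 - <<'E'
from h import *
S=read_camera("side")
delta(BAR+[0,0,-.014],rot(-107.4));u,v=295,212
cv2.imwrite("pics/s3.png",cv2.resize(S["color"][v-30:v+30,u-40:u+40],(800,600),interpolation=cv2.INTER_CUBIC))
p=sense()["ee_pos"];f=lambda p:np.round((proj(S,p)-[u-40,v-30])*10)
print(p,f(p),f(p+.025*xs),f(p-.025*xs),f(BAR))
E
```

```text
[ 0.4 -0.6 15.6] [-0.     0.001  0.003] q [-0.04  0.71 -0.18  1.88  0.22  0.57 -2.23] f [ 0.1 -0.  -1. ] t 4.83
[0.55903372 0.05836743 0.02559736] [445. 407.] [496. 378.] [393. 438.] [443. 412.]
```

View pics/s3.png

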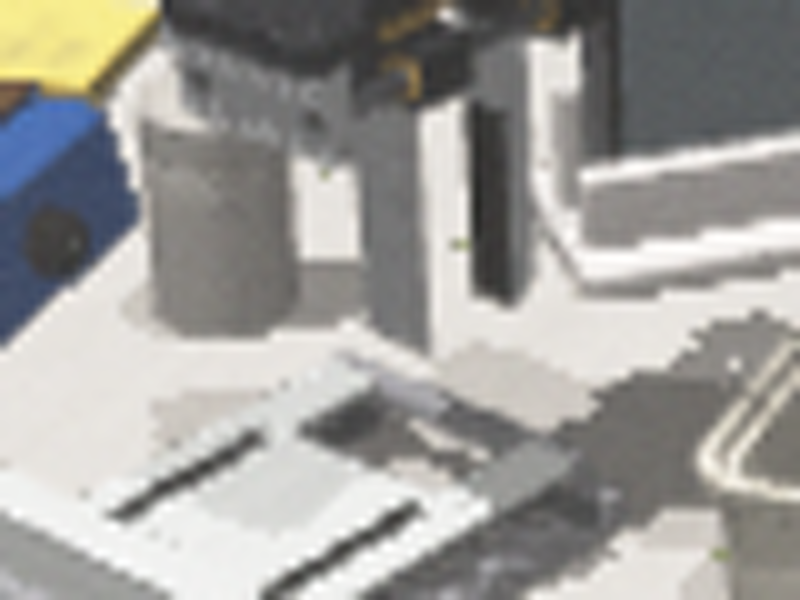

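The crop shows the finger tips at (395,350) and (500,300), about 8 px above where the reported TCP projects. The top view agrees in x and y, so the tips are really about 28 mm higher than reported. I'll go down further in small steps and watch the force.

Emit:
step_arm(deltas="0 0 10 0 0 0; 0 0 20 0 0 0; 0 0 24 0 0 0; 0 0 24 0 0 0")

```text
t: 5.32
ee_pos: [0.5584, 0.0582, 0.001]
tool_rot: [3.106, -0.471, -0.003]
ft_force: [-1.2, -0.2, 0.8]
grip_width: 0.398
grasp_force: 0.0
```

Emit:
step_arm(deltas="0 0 5 0 0 0; 0 0 10 0 0 0; 0 0 14 0 0 0; 0 0 14 0 0 0")

```text
t: 5.82
ee_pos: [0.5585, 0.0582, -0.0128]
tool_rot: [3.106, -0.471, -0.003]
ft_force: [-0.1, -0.2, -0.0]
grip_width: 0.4
grasp_force: 0.0
```

```bash
python3 - <<'E'
from h import *
S=read_camera("side")
delta(BAR,rot(-107.4));u,v=295,212
cv2.imwrite("pics/s4.png",cv2.resize(S["color"][v-30:v+30,u-40:u+40],(800,600),interpolation=cv2.INTER_CUBIC))
E
```

```text
[  0.7  -0.8 -36.6] [0.    0.001 0.003] q [-0.05  0.77 -0.16  1.9   0.23  0.49 -2.25] f [-0.1 -0.2  0.3] t 5.88
```

View pics/s4.png

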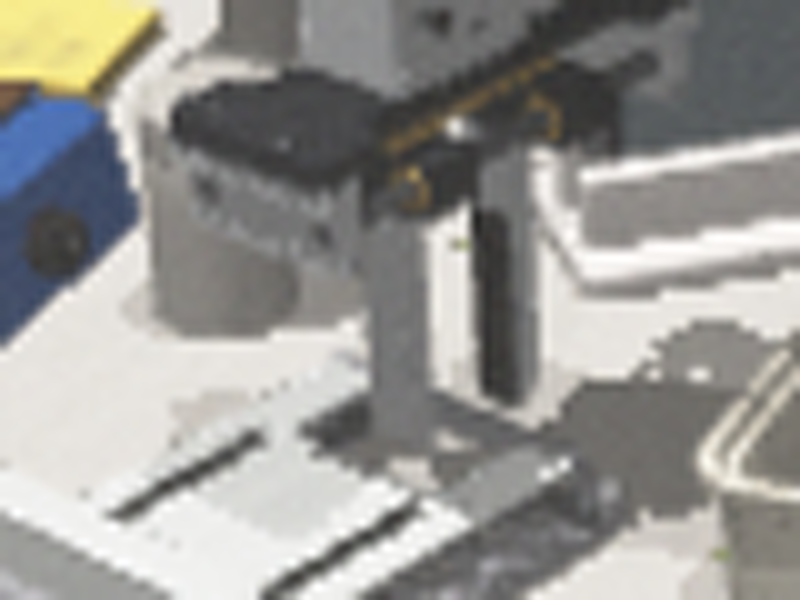

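The crop confirms it: the left finger is inside the opening with its tip at (400,445), and the right finger is beyond the bar at (510,400), with no contact force. I'll lower slightly and close.

Emit:
step_arm(deltas="0 0 5 0 0 0; 0 0 5 0 0 0")

```text
t: 6.12
ee_pos: [0.5585, 0.0582, -0.0178]
tool_rot: [3.106, -0.471, -0.002]
ft_force: [-0.6, 0.9, -0.3]
grip_width: 0.4
grasp_force: 0.0
```

Emit:
step_arm(deltas="0 0 0 0 0 0; 0 0 0 0 0 0; 0 0 0 0 0 0; 0 0 0 0 0 0; 0 0 0 0 0 0", fingers=0)

```text
t: 6.75
ee_pos: [0.5594, 0.0596, -0.0173]
tool_rot: [-3.104, 0.47, 0.0]
ft_force: [1.0, 4.6, -0.6]
grip_width: 0.114
grasp_force: 30.0
```

Emit:
step_arm(deltas="0 -2 -14 0 0 0; 0 -3.5 -28 0 0 0; 0 -6.5 -42 0 0 0; 0 -11 -56 0 0 0; 0 -16 -69 0 0 0")

```text
t: 7.38
ee_pos: [0.5639, 0.074, 0.0526]
tool_rot: [-3.105, 0.471, 0.0]
ft_force: [4.6, 4.3, -7.5]
grip_width: 0.119
grasp_force: 30.0
```

```bash
python3 -c "
from h import *
s=sense();b=np.array([.5594,.0596,-.0173]);d=s['ee_pos']-b;print(d@xs,d,s['ft_force'],np.degrees(np.arcsin(d[2]/.163)),s['grip_width'])"
```

```text
-0.015108613527380615 [0.00454426 0.01440905 0.06992865] [ 4.60202079  4.26009964 -7.49913205] 25.404755688294465 0.1189389619207086
```

Emit:
step_arm(deltas="0 -7 -12.5 0 0 0; 0 -14.5 -24.5 0 0 0; 0 -23 -36 0 0 0; 0 -32.5 -46.5 0 0 0; 0 -39 -52 0 0 0")

```text
t: 8.0
ee_pos: [0.5748, 0.1081, 0.1045]
tool_rot: [3.102, -0.472, -0.003]
ft_force: [0.0, -6.1, 1.5]
grip_width: 0.12
grasp_force: 30.0
```

```bash
python3 -c "
from h import *
s=sense();b=np.array([.5594,.0596,-.0173]);d=s['ee_pos']-b;print(d@xs,d,s['ft_force'],np.degrees(np.arctan2(d[2],.163+d@xs)),s['grip_width'])"
```

```text
-0.050903386315119786 [0.01540642 0.04851633 0.12184633] [ 0.02646017 -6.14244805  1.46617163] 47.38645686977562 0.11963660643455294
```

Emit:
step_arm(deltas="0 -6 -5 0 0 0; 0 -11.5 -9.5 0 0 0; 0 -17 -13 0 0 0; 0 -17 -13 0 0 0; 0 -17 -13 0 0 0")

```text
t: 8.62
ee_pos: [0.5797, 0.1229, 0.118]
tool_rot: [3.1, -0.474, -0.003]
ft_force: [-1.9, -7.8, 9.4]
grip_width: 0.119
grasp_force: 30.0
```

```bash
python3 - <<'E'
from h import *
s=sense();b=np.array([.5594,.0596,-.0173]);d=s['ee_pos']-b;print(d@xs,d,s['ft_force'],np.degrees(np.arctan2(d[2],.163+d@xs)),s['grip_width'])
S=read_camera("side");u,v=285,212
cv2.imwrite("pics/s5.png",cv2.resize(S["color"][v-40:v+35,u-50:u+50],(800,600),interpolation=cv2.INTER_CUBIC))
E
```

```text
-0.06649561014592285 [0.02027433 0.06333075 0.13526588] [-1.87011103 -7.77199083  9.43674088] 54.49433662556496 0.11927516395387285
```

View pics/s5.png

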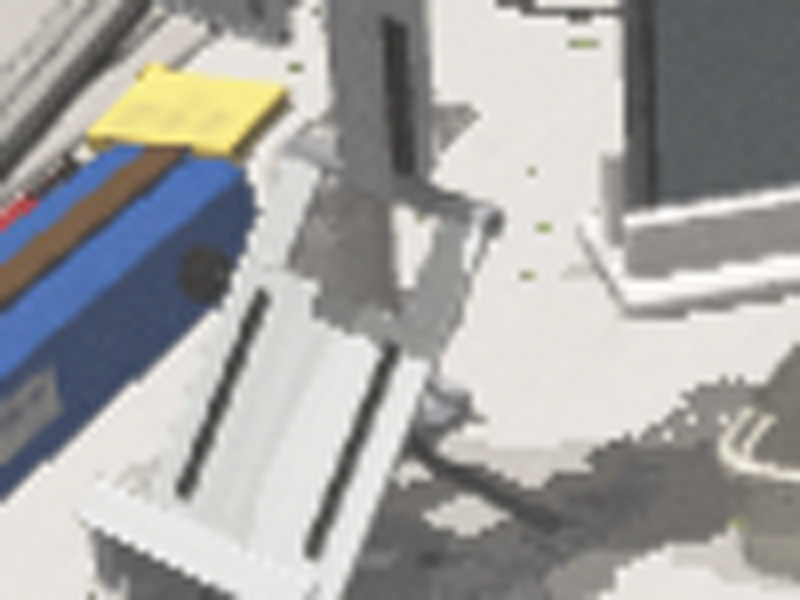

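The crop shows the raised panel with the bar gripped at (420,190), at roughly 54–55°. I'll nudge it about 1° more so the stay clears the tooth, then lower it.

Emit:
step_arm(deltas="0 -2 -0.5 0 0 0; 0 -4 -1 0 0 0; 0 -4 -1 0 0 0; 0 -4 -1 0 0 0")

```text
t: 9.18
ee_pos: [0.5802, 0.1245, 0.1192]
tool_rot: [3.097, -0.475, -0.004]
ft_force: [-3.3, -10.9, 12.3]
grip_width: 0.117
grasp_force: 30.0
```

Emit:
step_arm(deltas="0 2 1 0 0 0; 0 4 2 0 0 0; 0 5 3 0 0 0; 0 5 3 0 0 0; 0 5 3 0 0 0")

```text
t: 9.8
ee_pos: [0.579, 0.121, 0.1164]
tool_rot: [3.099, -0.474, -0.003]
ft_force: [-3.6, -9.8, 12.5]
grip_width: 0.119
grasp_force: 30.0
```

```bash
python3 - <<'E'
from h import *
s=sense();b=np.array([.5594,.0596,-.0173]);d=s['ee_pos']-b;print(d@xs,d,s['ft_force'],s['ft_force']@xs,np.degrees(np.arctan2(d[2],.163+d@xs)),s['grip_width'])
E
```

```text
-0.06442525994577579 [0.01964199 0.06135928 0.13371546] [-3.58344719 -9.8032024  12.53508661] 10.426207964303444 53.60244257660766 0.11874903133336634
```

Emit:
step_arm(deltas="0 1.5 0 0 0 0; 0 3 0.5 0 0 0; 0 3 0.5 0 0 0; 0 3 0.5 0 0 0")

```text
t: 10.3
ee_pos: [0.5791, 0.1209, 0.1163]
tool_rot: [3.103, -0.473, -0.001]
ft_force: [-2.7, -5.9, 12.2]
grip_width: 0.119
grasp_force: 30.0
```

```bash
python3 - <<'E'
from h import *
s=sense();b=np.array([.5594,.0596,-.0173]);d=s['ee_pos']-b;print(d@xs,d,s['ft_force'],s['ft_force']@xs,np.degrees(np.arctan2(d[2],.163+d@xs)),s['grip_width'])
E
```

```text
-0.06432622583938953 [0.01965188 0.0612524  0.1335659 ] [-2.71050113 -5.88901249 12.16522531] 6.430083623934915 53.54431945174256 0.11898844313995413
```

Emit:
step_arm(deltas="0 0 0 0 0 0; 0 0 0 0 0 0; 0 0 0 0 0 0", fingers=0.2)

```text
t: 10.68
ee_pos: [0.5786, 0.1239, 0.1139]
tool_rot: [-3.106, 0.47, 0.003]
ft_force: [0.9, -0.7, 0.6]
grip_width: 0.201
grasp_force: 0.0
```

Emit:
step_arm(deltas="0 0 -10 0 0 0; 0 0 -20 0 0 0; 0 0 -30 0 0 0; 0 0 -70 0 0 0; 0 0 -130 0 0 0")

```text
t: 11.3
ee_pos: [0.5779, 0.1227, 0.2445]
tool_rot: [3.105, -0.471, -0.007]
ft_force: [0.6, 0.1, -0.3]
grip_width: 0.2
grasp_force: 0.0
```

```bash
cat >> h.py <<'E'
TOFF=.029   # true tip lies this far behind the reported TCP (seen in the images)
TAB=np.array([.529,-.148,.212])
E
python3 - <<'E'
from h import *
delta([.529,-.148,.32],rot(-50))
E
```

```text
[ 33.3 273.2 -75.2] [-0.     0.004 -0.999] q [-0.11  0.48 -0.23  1.58  0.12  1.1  -2.24] f [ 0.6  0.1 -0.3] t 11.3
```

Emit:
step_arm(deltas="4 50 -40 0 0 -0.18; 10 100 -60 0 0 -0.36; 16 150 -75 0 0 -0.54; 22 200 -75 0 0 -0.72; 28 240 -75 0 0 -0.9", fingers=0.5)

```text
t: 11.92
ee_pos: [0.5342, -0.1168, 0.3202]
tool_rot: [2.999, 0.933, 0.0]
ft_force: [1.1, 0.6, -0.3]
grip_width: 0.503
grasp_force: 0.0
```

```bash
python3 - <<'E'
from h import *
delta([.529,-.148,.25],rot(-50))
T=read_camera("top");S=read_camera("side")
# check stand state: panel after release, saved for one view
u,v=285,212; a=cv2.resize(S["color"][v-40:v+35,u-50:u+50],(400,300),interpolation=cv2.INTER_CUBIC)
u,v=300,185; b=cv2.resize(T["color"][v-38:v+37,u-50:u+50],(400,300),interpolation=cv2.INTER_CUBIC)
cv2.imwrite("pics/p6.png",np.hstack([a,b]))
E
```

```text
[-22.   22.7  70.2] [ 0.001  0.    -0.095] q [ 0.44  0.36 -0.4   1.58  0.15  1.23 -0.95] f [ 1.1  0.6 -0.3] t 11.93
```

View pics/p6.png

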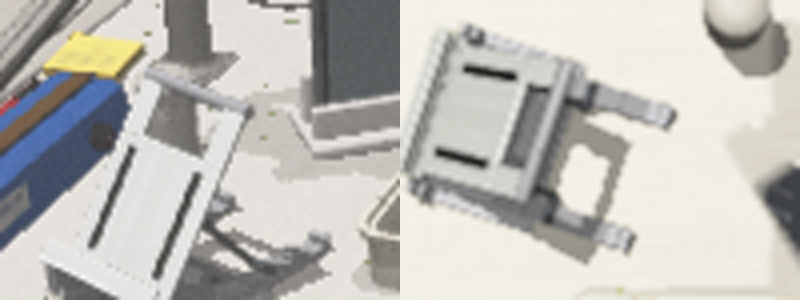

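The left half shows the panel resting raised, with bar ends at (150,72) and (250,112). The right half, from above, shows the bar from (568,65) to (538,195) and the hinge pins at (470,35) and (420,190).

```bash
python3 - <<'E'
from h import *
T=read_camera("top");S=read_camera("side")
np.set_printoptions(precision=4,suppress=True)
t=lambda u,v:(250+u/4,147+v/4); s=lambda u,v:(235+u/4,172+v/4)
e1=tri(T,t(168,65),S,s(150,72));e2=tri(T,t(138,195),S,s(250,112));print(e1,e2)
m=(e1[0]+e2[0])/2;w=e1[0]-e2[0];print("bar",m,np.linalg.norm(w),np.degrees(np.arctan2(w[1],w[0])))
h=[onz(T,t(70,35),.024),onz(T,t(20,190),.024)];print("hinge",h,(h[0]+h[1])/2,HINGE)
for H in ((h[0]+h[1])/2,HINGE):
  d=m-H;print("angle",np.degrees(np.arctan2(d[2],d@xs)),np.hypot(d[2],d@xs))
E
```

```text
(array([0.625 , 0.1048, 0.1548]), np.float64(0.0022808281726899933)) (array([0.5293, 0.1261, 0.147 ]), np.float64(0.002317171244524524))
bar [0.5771 0.1154 0.1509] 0.09837633125918813 -12.548505716007792
hinge [array([0.6675, 0.194 , 0.024 ]), array([0.5412, 0.2321, 0.024 ])] [0.6043 0.2131 0.024 ] [0.6083 0.2143 0.024 ]
angle 51.403347088228436 0.1623804952033466
angle 50.74105649222613 0.16390365923095782
```

Emit:
step_arm(deltas="-22 22 30 0 0 -0.09; -22 22 70 0 0 -0.09; -22 22 70 0 0 -0.09; -22 22 70 0 0 -0.09")

```text
t: 12.62
ee_pos: [0.5304, -0.1433, 0.2506]
tool_rot: [-2.956, -1.064, -0.002]
ft_force: [-0.4, 0.5, -0.4]
grip_width: 0.499
grasp_force: 0.0
```

```bash
python3 - <<'E'
from h import *
delta([.529,-.148,.154],rot(-50))
# tip position check in the side view against the tablet top
S=read_camera("side");p=sense()["ee_pos"];g=cv2.cvtColor(S["color"],cv2.COLOR_BGR2GRAY)
x=np.array([np.cos(np.radians(-50)),np.sin(np.radians(-50)),0])
for k in(0,.029):print(k,[np.round(proj(S,p+d*x+[0,0,k]),1) for d in(-.024,-.036,.024,.036)])
for r in range(118,152):print(r,g[r,308:356])
E
```

```text
[-4.2  2.7 96.6] [ 0.    -0.001 -0.007] q [ 0.49  0.42 -0.4   1.69  0.18  1.07 -0.85] f [-0.4  0.5 -0.4] t 12.62
0 [array([331.7, 140.8]), array([332.9, 141.9]), array([327.3, 136.3]), array([326.2, 135.2])]
0.029 [array([331.6, 132.5]), array([332.8, 133.6]), array([327.1, 128.2]), array([326.1, 127.2])]
118 [ 44  44  42  42  46  54  47  56  57  55  60  59  42  43  41  41  73 117
  47  50  45  58  98 116 115 115 114 108  63  37  36  42  36  45  87 161
 152 126  55 123 170 167 137 149 157 171 175 169]
119 [ 44  38  43  38  44  42  36  39  41  39  45  39  38  42  40  43  61 115
  51  51  47  58  98 114 115 113 114 112  66  39  36  35  37  57 130 164
 136  83  79 123 127 144 147 184 177 165 142 147]
120 [ 41  44  44  42  46  41  42  40  43  44  41  44  39  37  37  39  64 115
  50  52  49  55  97 114 116 115 114 111  64  37  40  38  40  71 157 140
 129  58 114 116 113 114 152 174 165 101  55  66]
121 [ 48  42  39  44  45  46  40  40  37  36  41  40  42  41  40  40  63 118
  48  49  49  56 104 116 115 117 117 110  64  39  37  36  36  35  39  40
  51  40  46  51  52  56  30  37  40  33  4
[... 5306 characters left out ...]
17 124 123 129 133 147 160 162 137 111  73  82  92
 123  88  88  82  84  81 103 178 174 175 175 175]
149 [226 224 225 225 223 224 222 222 222 222 222 222 220 219 219 219 214 216
 212 186 185 164 160 139 137 115 116 116 109 108 106  99  95  86  74  77
  77  76  75  75  75  78 101 166 169 167 172 171]
150 [226 224 223 223 223 221 217 218 215 217 214 212 186 160 162 160 135 115
 117 115 114 111 108 104  97  92  88  80  79  74  79  77  76  77  75  73
  76  75  76  79  76  81  93 132 141 142 147 156]
151 [223 222 224 224 212 183 160 159 140 139 117 116 113 109 105 101 102  95
  87  80  81  80  74  77  70  77  79  80  76  79  74  77  79  76  75  73
  77  75  74  74  76  77  97 139 129 129 122 125]
```

Emit:
step_arm(deltas="-4 2.5 40 0 0 -0.006; -4 2.5 80 0 0 -0.006; -4 2.5 97 0 0 -0.006; -4 2.5 97 0 0 -0.006")

```text
t: 13.18
ee_pos: [0.5278, -0.1488, 0.1524]
tool_rot: [-2.953, -1.07, 0.001]
ft_force: [0.1, -0.1, 0.1]
grip_width: 0.495
grasp_force: 0.0
```

Emit:
step_arm(deltas="0 0 0 0 0 0; 0 0 0 0 0 0; 0 0 0 0 0 0; 0 0 0 0 0 0; 0 0 0 0 0 0", fingers=0)

```text
t: 13.8
ee_pos: [0.5278, -0.1496, 0.1525]
tool_rot: [2.954, 1.069, -0.0]
ft_force: [0.3, -0.1, 3.2]
grip_width: 0.126
grasp_force: 30.0
```

Emit:
step_arm(deltas="0 0 -25 0 0 0; 0 0 -60 0 0 0; 0 0 -110 0 0 0; 0 0 -160 0 0 0; 0 0 -210 0 0 0")

```text
t: 14.42
ee_pos: [0.5265, -0.1493, 0.3626]
tool_rot: [-2.952, -1.069, 0.004]
ft_force: [0.4, -0.8, -3.4]
grip_width: 0.126
grasp_force: 30.0
```

```bash
python3 - <<'E'
from h import *
s=sense();print(s["grip_width"],s["ft_force"])
# pose in the air above stand: y azimuth AZ, tilted so that tool z points down & towards the hinge
for tl in(37,-37): print(tl,rot(-107.4,tl)[:,2],xs)
delta([.5596,.03,.40],rot(-107.4)); 
E
```

```text
0.12570174125863107 [ 0.36570252 -0.81190194 -3.36413614]
37 [ 0.17996724  0.57427617 -0.79863551] [-0.29904079 -0.95424033  0.        ]
-37 [-0.17996724 -0.57427617 -0.79863551] [-0.29904079 -0.95424033  0.        ]
[ 140.1 -116.7  -37.3] [-0.002  0.003  0.998] q [ 0.51  0.34 -0.42  1.49  0.14  1.34 -0.79] f [ 0.4 -0.8 -3.4] t 14.43
```

```bash
cat >> h.py <<'E'
HINGE=np.array([.6075,.2145,.024]); TH=np.radians(53)
U=np.cos(TH)*xs+np.sin(TH)*Z; N=-np.sin(TH)*xs+np.cos(TH)*Z
def place(n=0,u=0,lat=0): # reported TCP for tablet on the ledge, plus offsets
    return HINGE+.006*U+.012*N+.1405*U+n*N+u*U
E
python3 - <<'E'
from h import *
print(place(),place(.06,.04))
delta(HINGE+.055*xs+[0,0,.346],rot(-107.4))
E
```

```text
[0.58400069 0.13951362 0.14822188] [0.59113148 0.16226799 0.2162762 ]
[ 248.9 -197.9   -7.3] [-0.002  0.003  0.998] q [ 0.51  0.34 -0.42  1.49  0.14  1.34 -0.79] f [ 0.4 -0.8 -3.4] t 14.43
```

Emit:
step_arm(deltas="30 -24 -4 0 0 0.12; 70 -56 -7 0 0 0.28; 110 -88 -7 0 0 0.44; 150 -120 -7 0 0 0.6; 190 -151 -7 0 0 0.76")

```text
t: 15.05
ee_pos: [0.5762, 0.0895, 0.3678]
tool_rot: [3.139, -0.111, -0.006]
ft_force: [0.8, -0.7, -3.9]
grip_width: 0.124
grasp_force: 30.0
```

```bash
python3 - <<'E'
from h import *
delta(HINGE+.055*xs+[0,0,.346],rot(-107.4))
E
```

```text
[  9.7 -73.4  -2.2] [0.001 0.003 0.233] q [ 0.01  0.4  -0.33  1.38  0.13  1.38 -1.96] f [ 0.8 -0.7 -3.9] t 15.05
```

Emit:
step_arm(deltas="4 -30 0 0 0 0.09; 9 -60 -2 0 0 0.18; 10 -73 -2 0 0 0.233; 10 -73 -2 0 0 0.233")

```text
t: 15.55
ee_pos: [0.5906, 0.1616, 0.3696]
tool_rot: [3.107, -0.462, -0.006]
ft_force: [0.3, -0.9, -2.9]
grip_width: 0.123
grasp_force: 30.0
```

Emit:
step_arm(deltas="0 0 0 0.13 0 0; 0 0 0 0.27 0 0; 0 0 0 0.4 0 0; 0 0 0 0.53 0 0; 0 0 0 0.646 0 0")

```text
t: 16.18
ee_pos: [0.5909, 0.1574, 0.3701]
tool_rot: [-2.472, 0.373, -0.125]
ft_force: [0.1, 0.6, -4.1]
grip_width: 0.123
grasp_force: 30.0
```

Emit:
step_arm(deltas="0 0 0 0 0 0; 0 0 0 0 0 0")

```text
t: 16.42
ee_pos: [0.5915, 0.1605, 0.3714]
tool_rot: [-2.474, 0.37, -0.123]
ft_force: [0.5, 0.7, -3.4]
grip_width: 0.127
grasp_force: 30.0
```

```bash
python3 - <<'E'
from h import *
np.set_printoptions(precision=4,suppress=True)
delta(place(.06,.04),rot(-107.4,37))
T=read_camera("top");S=read_camera("side");cv2.imwrite("pics/t7.png",T["color"]);cv2.imwrite("pics/s7.png",S["color"])
s=sense();M=R.from_rotvec(s["tool_rot"]).as_matrix();p=s["ee_pos"];print(p,s["grip_width"])
# predicted tablet screen corners, H1/H2
for name,low in(("H1",p+.1405*M[:,2]),("H2",p+.030*Z+.1705*M[:,2])):
    for c,n in((S,"side"),(T,"top")):
        print(name,n,[np.round(proj(c,low-.006*M[:,1]+a*M[:,0]-b*M[:,2]),1).tolist() for a in(-.07,.07) for b in(0,.2)])
E
```

```text
[ -0.9  91.9 125. ] [0.001 0.004 0.005] q [ 0.44  0.36 -0.49  1.68 -0.54  1.   -1.61] f [ 0.5  0.7 -3.4] t 16.43
[0.5916 0.1621 0.372 ] 0.12511250256642178
H1 side [[264.9, 182.6], [292.7, 113.3], [230.4, 170.1], [256.7, 105.2]]
H1 top [[228.7, 184.9], [263.4, 194.3], [244.7, 135.9], [281.7, 137.8]]
H2 side [[259.8, 182.8], [287.9, 112.7], [225.2, 170.2], [251.8, 104.5]]
H2 top [[221.8, 182.7], [255.7, 191.8], [238.0, 133.4], [274.1, 135.0]]
```

```bash
python3 - <<'E'
from h import *
for n,(u,v),bx in(("t7",(250,165),(200,300,110,215)),("s7",(262,150),(210,310,90,200))):
    g=cv2.cvtColor(cv2.imread(f"pics/{n}.png"),cv2.COLOR_BGR2GRAY)
    print(n,"row",g[v,bx[0]:bx[1]].tolist());print("col",g[bx[2]:bx[3],u].tolist())
    c=int(g[v,u])
    m=np.zeros((402,642),np.uint8);f=cv2.floodFill(g.copy(),m,(u,v),0,12,12,4|cv2.FLOODFILL_MASK_ONLY|255<<8)
    k=max(cv2.findContours(m[1:-1,1:-1],cv2.RETR_EXTERNAL,cv2.CHAIN_APPROX_NONE)[0],key=cv2.contourArea)
    h=cv2.convexHull(k);print(c,cv2.contourArea(h),cv2.approxPolyDP(h,4,True).reshape(-1,2).tolist())
E
```

```text
t7 row [33, 36, 31, 34, 38, 39, 36, 36, 31, 29, 28, 32, 185, 239, 242, 221, 141, 86, 87, 86, 87, 87, 85, 87, 86, 85, 86, 85, 85, 86, 78, 55, 83, 130, 209, 240, 216, 134, 79, 96, 130, 133, 132, 132, 132, 133, 131, 132, 133, 132, 132, 132, 131, 132, 133, 132, 133, 135, 168, 194, 195, 184, 131, 48, 48, 59, 65, 57, 48, 41, 42, 43, 42, 42, 40, 42, 43, 43, 43, 43, 42, 42, 41, 44, 42, 72, 151, 193, 196, 195, 196, 195, 195, 196, 195, 196, 196, 199, 217, 203]
col [101, 151, 178, 179, 177, 183, 175, 171, 177, 145, 91, 89, 95, 95, 93, 94, 94, 95, 95, 93, 70, 41, 41, 39, 41, 166, 171, 107, 85, 61, 108, 133, 131, 132, 132, 133, 132, 132, 132, 132, 133, 131, 132, 131, 132, 132, 132, 133, 132, 132, 133, 132, 131, 131, 132, 132, 133, 132, 132, 132, 132, 132, 132, 132, 133, 133, 132, 132, 132, 133, 132, 131, 133, 133, 111, 62, 72, 103, 103, 96, 186, 236, 242, 234, 236, 242, 242, 242, 241, 241, 241, 241, 241, 240, 239, 239, 240, 240, 239, 238, 239, 240, 240, 240, 240]
132 192869.0 [[40, 0], [215, 0], [639, 286], [639, 399], [0, 399], [0, 73]]
s7 row [92, 89, 87, 79, 95, 94, 95, 98, 98, 98, 96, 94, 98,
[... 350 characters left out ...]
, 225, 225, 223, 205, 134, 224, 226, 226, 227, 226, 224, 225]
col [108, 86, 77, 95, 125, 101, 113, 147, 151, 142, 139, 141, 141, 137, 107, 83, 79, 97, 113, 116, 116, 108, 67, 54, 89, 148, 150, 148, 147, 147, 146, 148, 148, 152, 148, 151, 149, 148, 148, 149, 151, 149, 149, 149, 153, 148, 150, 147, 147, 148, 149, 150, 150, 150, 149, 148, 151, 148, 147, 150, 149, 151, 150, 153, 148, 147, 151, 148, 150, 149, 151, 150, 153, 149, 152, 151, 149, 151, 151, 150, 149, 151, 142, 70, 64, 83, 124, 129, 127, 128, 118, 131, 226, 226, 226, 224, 206, 216, 223, 225, 205, 128, 108, 106, 108, 99, 78, 75, 72, 72]
149 77001.0 [[372, 204], [369, 218], [353, 232], [305, 256], [276, 259], [0, 179], [0, 0], [304, 0]]
```

```bash
cat >> h.py <<'E'
def screen(c,seed,tol=9):
    g=cv2.GaussianBlur(cv2.cvtColor(c["color"],cv2.COLOR_BGR2GRAY),(3,3),0); v=int(np.median(g[seed[1]-3:seed[1]+4,seed[0]-3:seed[0]+4]))
    m=cv2.inRange(g,v-tol,v+tol); n,l,st,ce=cv2.connectedComponentsWithStats(m,connectivity=4); i=l[seed[1],seed[0]]
    k=max(cv2.findContours((l==i).astype(np.uint8),cv2.RETR_EXTERNAL,cv2.CHAIN_APPROX_NONE)[0],key=cv2.contourArea)
    h=cv2.convexHull(k); q=cv2.approxPolyDP(h,6,True).reshape(-1,2)
    return q,cv2.contourArea(h),st[i]
def diag(q): # crossing of the diagonals of a 4-gon
    a,b,c,d=[np.r_[p,1.] for p in q]; x=np.cross(np.cross(a,c),np.cross(b,d)); return x[:2]/x[2]
E
python3 - <<'E'
from h import *
np.set_printoptions(precision=4,suppress=True)
T=read_camera("top");S=read_camera("side")
qt=screen(T,(250,165));qs=screen(S,(262,150));print(qt,qs)
if len(qt[0])==4==len(qs[0]):
    P,e=tri(T,diag(qt[0]),S,diag(qs[0]));print("screen",P,e)
s=sense();M=R.from_rotvec(s["tool_rot"]).as_matrix();p=s["ee_pos"]
for n,low in(("H1",p+.1405*M[:,2]),("H2",p+.030*Z+.1705*M[:,2])): print(n,low-.1*M[:,2]-.006*M[:,1])
E
```

```text
(array([[264, 142],
       [260, 184],
       [236, 180],
       [247, 142]], dtype=int32), 930.0, array([235, 141,  30,  45, 797], dtype=int32)) (array([[257, 115],
       [284, 121],
       [264, 171],
       [238, 163]], dtype=int32), 1501.5, array([ 238,  115,   47,   57, 1511], dtype=int32))
screen [0.6068 0.1909 0.3435] 0.011392769241184241
H1 [0.6    0.19   0.3431]
H2 [0.6053 0.2073 0.3491]
```

Emit:
step_arm(deltas="0 18 30 0 0 0.002; 0 38 60 0 0.002 0.004; 0 60 90 0 0.004 0.005; 0 92 125 0 0.004 0.005; 0 92 125 0 0.004 0.005")

```text
t: 17.25
ee_pos: [0.5898, 0.1624, 0.2131]
tool_rot: [-2.471, 0.382, -0.117]
ft_force: [0.3, 1.1, -3.3]
grip_width: 0.126
grasp_force: 30.0
```

Emit:
step_arm(deltas="0 0 0 0 0 0; 0 0 0 0 0 0")

```text
t: 17.5
ee_pos: [0.5936, 0.1627, 0.2183]
tool_rot: [-2.471, 0.377, -0.131]
ft_force: [-0.4, 0.1, -3.5]
grip_width: 0.128
grasp_force: 30.0
```

```bash
cat > m.py <<'E'
from h import *
import sys
np.set_printoptions(precision=4,suppress=True)
n,u=map(float,sys.argv[1:3]); delta(place(n,u),rot(-107.4,37))
s=sense();p=s["ee_pos"];d=p-place();M=R.from_rotvec(s["tool_rot"]).as_matrix()
print("n,u,lat",d@N*1e3,d@U*1e3,d@np.cross(U,N)*1e3,"f n,u",s["ft_force"]@N,s["ft_force"]@U)
S=read_camera("side");c=p+.0405*M[:,2]-.006*M[:,1];sd=proj(S,c);q=screen(S,tuple(sd.astype(int)))
print("side centre pred",sd,"seen",diag(q[0]) if len(q[0])==4 else q)
E
python3 m.py .004 .025
```

```text
[-2.4 58.2 15.8] [-0.001 -0.003  0.002] q [ 0.45  0.54 -0.53  1.9  -0.6   0.65 -1.4 ] f [-0.4  0.1 -3.5] t 17.5
n,u,lat 62.14178924779795 40.90867463243429 -2.213564903100378 f n,u -2.0968616266856337 -2.7892901437590343
side centre pred [264.1753 192.475 ] seen [263.9454 192.4901]
```

Emit:
step_arm(deltas="-1 15 4 0 0 0; -2 30 8 0 0 0; -2 45 12 0 0 0; -2 54 16 0 0 0; -2 58 16 0 0 0")

```text
t: 18.18
ee_pos: [0.5787, 0.1273, 0.1673]
tool_rot: [-2.47, 0.381, -0.125]
ft_force: [-0.5, -0.2, -4.0]
grip_width: 0.126
grasp_force: 30.0
```

Emit:
step_arm(deltas="0 0 0 0 0 0; 0 0 0 0 0 0")

```text
t: 18.42
ee_pos: [0.5794, 0.1281, 0.1687]
tool_rot: [-2.471, 0.379, -0.127]
ft_force: [0.6, -0.3, -4.9]
grip_width: 0.128
grasp_force: 30.0
```

```bash
python3 m.py .004 .006
```

```text
[ 1.  -1.5 17.7] [-0.001 -0.    -0.   ] q [ 0.53  0.62 -0.56  1.96 -0.62  0.57 -1.28] f [ 0.6 -0.3 -4.9] t 18.43
n,u,lat 2.507654449105834 23.69051094092664 1.0171736320949178 f n,u -2.998856369810857 -3.8453352297692405
side centre pred [275.2656 203.2534] seen [275.4918 203.4356]
```

Emit:
step_arm(deltas="0 -1.5 5 0 0 0; 0 -1.5 10 0 0 0; 0 -1.5 15 0 0 0; 0 -1.5 19 0 0 0; 0 -1.5 19 0 0 0")

```text
t: 19.1
ee_pos: [0.5825, 0.1402, 0.1536]
tool_rot: [-2.471, 0.379, -0.125]
ft_force: [0.2, 0.1, -4.9]
grip_width: 0.123
grasp_force: 30.0
```

Emit:
step_arm(deltas="0 0 0 0 0 0; 0 0 0 0 0 0")

```text
t: 19.35
ee_pos: [0.5829, 0.1396, 0.154]
tool_rot: [-2.471, 0.38, -0.126]
ft_force: [0.4, 0.2, -3.4]
grip_width: 0.122
grasp_force: 30.0
```

```bash
python3 m.py .004 .0
```

```text
[ 1.  -0.7  4.7] [-0.    -0.    -0.001] q [ 0.5   0.64 -0.56  1.97 -0.63  0.53 -1.28] f [ 0.4  0.2 -3.4] t 19.35
n,u,lat 3.301110411375312 4.741137132324366 1.0486438882001086 f n,u -1.804776859550117 -2.9207982596558755
side centre pred [272.7516 209.0606] seen [272.8504 208.1283]
```

Creep down until contact.

Emit:
step_arm(deltas="0 0 1 0 0 0; 0 0 2 0 0 0; 0 0 3 0 0 0; 0 0 3 0 0 0; 0 0 3 0 0 0")

```text
t: 20.02
ee_pos: [0.5834, 0.1415, 0.1515]
tool_rot: [-2.471, 0.38, -0.126]
ft_force: [0.4, 0.0, -4.9]
grip_width: 0.128
grasp_force: 30.0
```

Emit:
step_arm(deltas="0 0 1 0 0 0; 0 0 2 0 0 0; 0 0 2 0 0 0; 0 0 2 0 0 0")

```text
t: 20.52
ee_pos: [0.5836, 0.1425, 0.1501]
tool_rot: [-2.471, 0.38, -0.126]
ft_force: [-2.7, -3.8, 0.6]
grip_width: 0.124
grasp_force: 30.0
```

```bash
python3 m.py .004 .0
```

```text
[ 1.3 -0.7 -0.1] [-0.     0.    -0.001] q [ 0.5   0.65 -0.56  1.97 -0.63  0.52 -1.28] f [-2.7 -3.8  0.6] t 20.52
n,u,lat 3.3195668042512265 -0.1355388532883581 1.26965497361063 f n,u -3.1911663500233285 3.1733867226154713
side centre pred [272.194  210.5928] seen [271.9359 210.9121]
```

Emit:
step_arm(deltas="0 1 0 0 0 0; 0 2 0 0 0 0; 0 3 0 0 0 0; 0 3 0 0 0 0; 0 3 0 0 0 0")

```text
t: 21.2
ee_pos: [0.5832, 0.1413, 0.1491]
tool_rot: [-2.47, 0.378, -0.126]
ft_force: [-3.9, -2.7, 5.8]
grip_width: 0.126
grasp_force: 30.0
```

```bash
python3 m.py .0 .0
```

```text
[ 1.3  1.7 -0.2] [-0.002  0.    -0.   ] q [ 0.5   0.65 -0.57  1.97 -0.63  0.52 -1.27] f [-3.9 -2.7  5.8] t 21.2
n,u,lat 1.7159584438155882 -0.1717153815662606 1.2621824955570455 f n,u 0.47570831590589613 6.843553150728319
side centre pred [272.5071 210.7186] seen [271.9359 210.9121]
```

Emit:
step_arm(deltas="0 1 -0.5 0 0 0; 0 1.5 -0.5 0 0 0; 0 1.5 -0.5 0 0 0")

```text
t: 21.62
ee_pos: [0.5831, 0.1399, 0.1482]
tool_rot: [-2.47, 0.379, -0.127]
ft_force: [0.5, 2.1, 0.9]
grip_width: 0.126
grasp_force: 30.0
```

```bash
python3 m.py .0 .0
```

```text
[ 0.9  0.  -0.1] [-0.002 -0.    -0.001] q [ 0.51  0.65 -0.57  1.97 -0.63  0.51 -1.27] f [0.5 2.1 0.9] t 21.62
n,u,lat 0.01915566232793165 -0.07167607661311638 0.9456758686755807 f n,u 2.265406328452439 -0.5460434080995245
side centre pred [272.788  210.7842] seen [272.8504 210.1283]
```

Emit:
step_arm(deltas="0 0 0 0 0 0; 0 0 0 0 0 0; 0 0 0 0 0 0", fingers=0.3)

```text
t: 22.05
ee_pos: [0.5824, 0.1386, 0.1473]
tool_rot: [-2.471, 0.38, -0.126]
ft_force: [-0.6, -0.7, -0.8]
grip_width: 0.298
grasp_force: 0.0
```

Emit:
step_arm(deltas="0 0 -8 0 0 0; 0 0 -20 0 0 0; 0 0 -40 0 0 0; 0 0 -80 0 0 0; 0 0 -130 0 0 0")

```text
t: 22.68
ee_pos: [0.5582, 0.0636, 0.2526]
tool_rot: [-2.471, 0.379, -0.125]
ft_force: [1.3, -0.3, -0.1]
grip_width: 0.299
grasp_force: 0.0
```

Emit:
step_arm(deltas="0 0 -20 0 0 0; 0 0 -50 0 0 0; 0 0 -50 0 0 0; 0 0 -50 0 0 0")

```text
t: 23.18
ee_pos: [0.5497, 0.036, 0.291]
tool_rot: [-2.471, 0.379, -0.125]
ft_force: [0.1, 0.3, -0.3]
grip_width: 0.303
grasp_force: 0.0
```

```bash
python3 - <<'E'
from h import *
np.set_printoptions(precision=4,suppress=True)
T=read_camera("top");S=read_camera("side")
c=place()-.0405*U+.006*N
for k,n in((S,"side"),(T,"top")):
    pc=proj(k,c);q=screen(k,tuple(pc.astype(int)))
    print(n,pc,q[0].tolist(),q[1],q[2], diag(q[0]) if len(q[0])==4 else "")
L=np.cross(U,N)
for k in(S,T): print([np.round(proj(k,c+a*L+b*U),1).tolist() for a in(-.06,.06) for b in(-.09,.09)])
print(sense()["ee_pos"],sense()["ft_force"],sense()["t"])
E
```

```text
side [272.5951 210.681 ] [[270, 184], [294, 192], [276, 239], [252, 228]] 1342.5 [ 252  184   43   56 1355] [272.8504 210.1283]
top [272.0742 175.583 ] [[267, 157], [289, 160], [277, 195], [256, 189]] 835.5 [256 157  34  39 853] [271.7733 175.1386]
[[247.9, 232.2], [269.9, 178.0], [275.5, 245.3], [298.4, 188.2]]
[[264.4, 155.0], [293.8, 158.9], [252.4, 190.7], [280.7, 198.6]]
[0.5494 0.0365 0.2906] [0.3766 0.4533 0.6613] 23.275
```

```bash
python3 -c "
from cell import *
print(hand_in())"
```

```text
the job is handed in; nothing more can be done
None
```

The stand is up at about 53° with the stay bearing in the middle notch. The tablet is released on the ledge against the panel, centred and screen outwards; both cameras show it where intended. The job was handed in at about 23 s of the 64 s allowed, but no verdict came back.

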